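# Move the tall serving board from the rack to the drying stand

### The arm

A 7-joint arm with a two-finger parallel gripper is mounted at the origin on a cart in front of the work surface, level with it; the furniture and walls round the work are solid. World frame = base frame: x ahead of the robot, y to its left, z up, the work surface at z = 0. Lengths are in m, angles in rad, forces in N, time in s.
With the tool pointing down it reaches from about 0.35 to 0.9 m from the base axis. Payload 8.1 kg.
Tool frame: the origin (TCP) lies midway between the tips of the shut fingers; the grasp point (between the pads) lies 19 mm behind it; z points along the fingers, y is the line along which they close (so a half turn about z gives the same grasp; the last joint's range is limited). The gripper opens to 92 mm and grips with 3 to 60 N. Pads are 19 mm wide; open, the fingers measure 130 mm over their backs; the gripper's body (75 mm by 190 mm) begins 47 mm behind the grasp point.
Start: joints at [-1.217, 0.434, 0.025, 1.573, -0.012, 1.134, -0.075], TCP at [0.276, 0.561, 0.227] pointing down, gripper open.
Joint ranges: [-2.62, 2.62], [-0.44, 2.09], [-1.27, 1.32], [0.08, 2.57], [-1.32, 4.46], [0.12, 2], [-2.74, 2.74]. Speed limits (rad/s): [2.22, 2.22, 3.01, 3.01, 3.14, 3.14, 3.14].

### API

Orientations are given as a rotation vector (axis times angle).
In Python, from cell import observe, get_image, camera_model, sign_off, recognise, silhouettes gives the robot as it stands.
- The arm moves only by the tool apply_moves, never from a script. Its argument "motion" is a list of rows, each an object of numbers: "x", "y", "z": the shift along the world's x, y, z in cm; "yaw": the turn about the world's z in degrees; "hand": the opening, from -1 (shut) to 1 (fully open), so that 0 is half open. In form: [{"x": .., "y": .., "z": .., "yaw": .., "hand": ..}, ...]. A call has 1 to 10 rows; each row is the pose to reach, as a shift and turn from the pose commanded when the call began; what a row does not reach only later rows make up. A row lasts 1/8 s, in which the tool goes at most 62.5 mm and 10.7 degrees, less where a joint would pass 70% of its speed; a pose out of reach is approached as far as the arm can. A call with a gripper value outside its range is refused whole. The fingers move at their own pace and stop on an object; "newtons" is the grip in N (left out, the last holds). Time passes only in rows, so rows that repeat a pose let the fingers close. It gives the time, the measured TCP pose, the force, the opening and the grip force at its end, in the units of the state.
- observe(): the state, without advancing time (a new reading comes with each control period).
- get_image(name): name is "scene" or "side" or "wrist"; returns the picture (384x512x3 uint8, blue, green, red); there is no depth.
- camera_model(name): a dict with "camera_matrix" (3x3 intrinsics, pixels), "T" (4x4, takes a point from camera to world coordinates). Camera axes: x right, y up, looking along -z (the intrinsics and any distortion apply to the point x, -y, -z); pixel columns grow to the right and rows downward; lengths in m; the calibration is good to about 2 mm. A picture is of the moment at which its call begins: read the wrist's pose just before it. camera_model takes no time and is no camera call; for the wrist camera it gives the pose at the moment of the call.
- sign_off(): hands the job in; it is judged then, once.
Trained networks look in the newest picture that a camera, given by its name, has taken for a name from the list of things; names that differ only in an ending like _2 or _b are one class to them, and where a whole thing is asked for, a point or a joint stands for the part that bears it (a point fixed in the world has none). Each returns a list of dicts, best first, with "p" (0 to 1); they miss things now and then, are a little off and sometimes report something else, mostly with a low value. They report only what shows in the picture. A call takes as long as a camera call.
- recognise(query, camera): "rect" ([left, top, right, bottom] in pixels, round what is visible of it).
- silhouettes(query, camera): "mask" (384x512 bool, what is visible of it) and "rect" ([left, top, right, bottom] in pixels, round what is visible of it).
The state is a dict: "clock": time; "joints": joint angles; "dq": joint speeds; "joint_efforts": joint torques, N m; "position": TCP position; "ee_rot": TCP orientation; "force": force on the tool from outside, world axes, zero at the start; "ft_torque": the same for the moment, N m; "width": opening from 0.0 (shut) to 1.0 (fully open); "gripper_force": force on a finger pad.
Only numpy, scipy, OpenCV 4.12 (cv2) and the standard library are available. Lean on these libraries where they do the work, as an engineer would, in place of code of your own. Each camera call takes 0.05 s, during which the arm holds its last target. There are 200 camera calls.

### The job

Slide the tall, narrow wooden serving board up out of the wire rack and stand it upright in the empty single-slot drying stand, lowered gently until it rests on the bottom of the slot and not left sticking out past either end of the stand. Do not drop it in, and leave the other two boards in their slots and the jar and stopper where they are.

Things in the scene. Friction and masses are not known exactly. Their poses are not given: they have to be found in the camera images.
- tall_board: The thing to move: a plain wooden serving board, the tallest and narrowest of the three in the rack (all sizes here in mm): 90 wide (its x) x 10 thick (its y) x 150 high (its z), mass about 0.12 kg. Origin at the centre of its lower edge. It starts upright in any one of the rack's three slots, its lower edge on the rack's base 12 above the worktop, so its top edge is 162 above the worktop, at least 45 higher than the other boards' tops. Its x runs along the slot.
- square_board: A board of the same wood, 120 wide (x) x 10 thick (y) x 105 high (z), in another slot of the rack; stays there. Origin at the centre of its lower edge.
- wide_board: A board of the same wood, 140 wide (x) x 10 thick (y) x 85 high (z), in another slot of the rack; stays there. Origin at the centre of its lower edge.
- rack: Fixed board rack: dark wooden base 110 (x) x 190 (y) x 12 high with six upright steel wire hoops of 6 wire, in three pairs. Each pair makes a slot 13 wide that runs along the rack's x; the slots' centres are at y = -60, 0 and +60. Hoop tops are 70 above the worktop, hoops 96 long. Low wall cabinets hang over the rear of the worktop, behind the work: keep the arm out from under them. Origin at the centre of its underside, on the worktop.
- stand: Fixed, empty drying stand of dark wood: base 120 (x) x 80 (y) x 10 high with two upright cheeks, 90 long, that leave one slot running along the stand's x through its centre, open at both ends. The slot is 20 wide between heights 10 (its bottom) and 60 and flares to 40 wide at the top, 70 above the worktop (67 wide outside). A board let go there leans against a cheek by up to about 11 degrees. Origin at the centre of its underside, on the worktop.
- olive_jar: Bystander: olive jar with a lid, 63 diameter x 110 high, standing behind the work. Origin at the centre of its underside.
- bottle_stopper: Bystander: small bottle stopper, 35 diameter x 52 high, standing behind the work. Origin at the centre of its underside.

How it is judged:
By the outcome, as a careful person would: the job done as asked, in the order asked, and still so for the second after the job is handed in, with the robot touching nothing.
It also fails if it takes over 51 s, if anything falls off the work surface, if the arm or the gripper's body presses on something with over 40 N, if the wrist force passes 120 N, or if a joint passes its speed limit or range.

## Working session

There is one attempt and no reset: what is moved stays moved. The work goes in short steps, Python scripts to look and compute and a tool call to move; the robot and the scene stay as the last step left them, time stands still between calls to the robot, and variables do not carry over. Pictures are saved under pics/ and viewed, at most 12 in all, crops included, and the job is handed in when it is done.

Besides the shell and the picture viewer there is one more tool, called by a JSON object that holds its "fn" and its "kwargs". apply_moves: Moves the arm, as the interface text tells. Its arguments: {"type":"object","properties":{"motion":{"type":"array","items":{"type":"object","properties":{"x":{"type":"number"},"y":{"type":"number"},"z":{"type":"number"},"yaw":{"type":"number"},"hand":{"type":"number"}}}},"newtons":{"type":"number"}},"required":["motion"]}

```bash
mkdir -p pics; ls; python3 - <<'E'
from cell import *
import cv2, numpy as np
s=observe();print({k:np.round(v,3) for k,v in s.items()})
for n in("scene","side"):
    im=get_image(n);cv2.imwrite(f"pics/{n}0.png",im)
    m=camera_model(n);print(n,m["camera_matrix"],np.round(m["T"],4),[k for k in m])
    for q in("tall_board","square_board","wide_board","rack","stand"):
        print(q,[(r["rect"],round(r["p"],2)) for r in recognise(q,n)[:2]])
E
```

```text
pics
{'clock': np.float64(0.0), 'joints': array([-1.217,  0.435,  0.025,  1.574, -0.012,  1.134, -0.075]), 'dq': array([ 0.   , -0.   ,  0.002,  0.   , -0.   , -0.001, -0.002]), 'joint_efforts': array([-0.0000e+00, -6.6786e+01,  9.8500e-01, -3.1446e+01, -6.1000e-02,
        4.3000e-02,  0.0000e+00]), 'position': array([0.275, 0.56 , 0.226]), 'ee_rot': array([-7.11e-01, -3.06e+00,  3.00e-03]), 'force': array([-0.069, -0.168,  0.044]), 'ft_torque': array([0.024, 0.01 , 0.058]), 'gripper_force': np.float64(0.0), 'width': np.float64(0.999)}
scene [[371.52753394   0.         253.2049648 ]
 [  0.         371.52753394 189.0624575 ]
 [  0.           0.           1.        ]] [[ 0.1751  0.5267 -0.8318 -0.2615]
 [-0.9844  0.1068 -0.1396 -0.1675]
 [ 0.0153  0.8433  0.5372  0.5869]
 [ 0.      0.      0.      1.    ]] ['camera_matrix', 'T']
tall_board []
square_board []
wide_board []
rack []
stand [([310.4, 205.4, 357.6, 259.4], 0.81)]
side [[428.577377     0.         252.24799548]
 [  0.         428.577377   191.21343625]
 [  0.           0.           1.        ]] [[-0.9161  0.1998 -0.3476  0.2014]
 [-0.4008 -0.4329  0.8074  0.8777]
 [ 0.0109  0.879   0.4767  0.5715]
 [ 0.      0.      0.      1.    ]] ['camera_matrix', 'T']
tall_board [([242.9, 187.8, 281.6, 246.3], 0.96)]
square_board [([205.4, 229.9, 252.8, 276.2], 0.6)]
wide_board [([219.4, 224.6, 282.2, 280.8], 0.74)]
rack [([193.6, 226.8, 284.2, 297.2], 0.88)]
stand [([197.8, 198.0, 214.4, 220.5], 0.28)]
```

View pics/scene0.png

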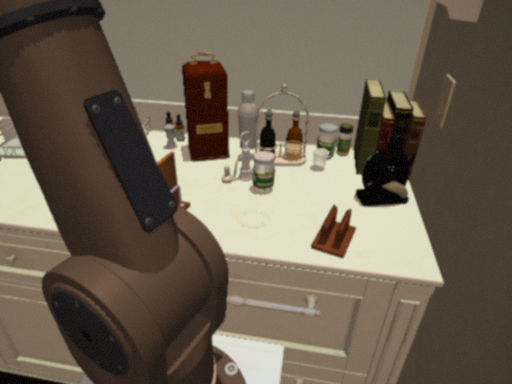

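View pics/side0.png

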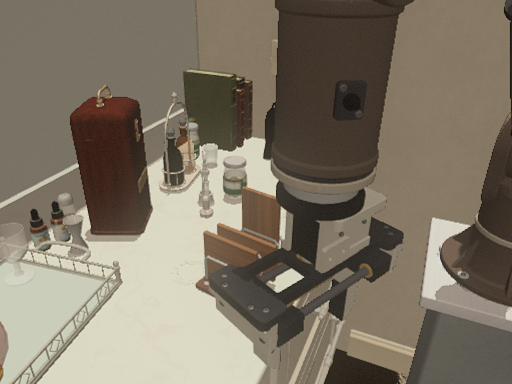

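The scene view shows the stand at about (335,232), with the rack hidden behind the arm. The side view shows the tall board at about (260,215) in the rack slot farthest from that camera, with the two low boards nearer, partly hidden by the gripper.

```bash
cat > h.py <<'E'
from cell import *
import cv2, numpy as np
def ray(n,uv,m=None):
    m=m or camera_model(n);K=m["camera_matrix"];T=m["T"]
    d=np.linalg.inv(K)@np.array([uv[0],uv[1],1.]);d=T[:3,:3]@np.array([d[0],-d[1],-d[2]])
    return T[:3,3],d
def atz(n,uv,z,m=None):
    o,d=ray(n,uv,m);return o+d*(z-o[2])/d[2]
def proj(P,n=None,m=None):
    m=m or camera_model(n);K=m["camera_matrix"];T=m["T"]
    p=(np.asarray(P,float)-T[:3,3])@T[:3,:3];p=p*[1,-1,-1];q=p@K.T
    return q[:,:2]/q[:,2:]
E
python3 - <<'E'
from h import *
for uv,z in [((335,235),.035)]: print("stand",atz("scene",uv,z))
for uv in [(313,244),(343,254),(355,234)]: print("stand base",atz("scene",uv,.01))
for uv in [(243,190),(280,206)]: print("tall top",atz("side",uv,.162))
for uv in [(206,236)]: print("sq/wide top-left",atz("side",uv,.117),atz("side",uv,.097))
print("rack left corner",atz("side",(198,286),.0))
E
```

```text
stand [ 0.43485962 -0.24561332  0.035     ]
stand base [ 0.42262476 -0.19778431  0.01      ]
stand base [ 0.40103299 -0.2666058   0.01      ]
stand base [ 0.47980238 -0.29742479  0.01      ]
tall top [0.51893729 0.18722124 0.162     ]
tall top [0.42894915 0.21577929 0.162     ]
sq/wide top-left [0.54087424 0.30418058 0.117     ] [0.55581188 0.27894319 0.097     ]
rack left corner [0.55776087 0.3160105  0.        ]
```

{"fn": "apply_moves", "kwargs": {"motion": [{"x": 2,"y": -3,"z": 2},{"x": 4,"y": -8,"z": 4,"yaw": 2},{"x": 7,"y": -13,"z": 5,"yaw": 4},{"x": 10,"y": -18,"z": 6,"yaw": 6},{"x": 13,"y": -23,"z": 6,"yaw": 8},{"x": 16,"y": -28,"z": 6,"yaw": 8},{"x": 18,"y": -32,"z": 6,"yaw": 8},{"x": 20,"y": -35,"z": 6,"yaw": 8,"hand": -0.1},{"x": 20,"y": -36,"z": 6,"yaw": 8,"hand": -0.1},{"x": 20,"y": -36,"z": 6,"yaw": 8,"hand": -0.1}]}}

```text
schema error: expected keys x, y, z, yaw, hand
```

```bash
python3 - <<'E'
from h import *
s=observe();print(s["clock"],s["position"],s["ee_rot"],s["width"],s["force"])
ims=[]
for n in("side","wrist"):
    im=get_image(n);ims.append(im);cv2.imwrite(f"pics/{n}1r.png",im)
    for q in("tall_board","square_board","wide_board","rack"):
        print(n,q,[(r["rect"],round(r["p"],2)) for r in recognise(q,n)[:2]])
m=camera_model("wrist");print(m["camera_matrix"],np.round(m["T"],4));np.savez("w1.npz",**m)
cv2.imwrite("pics/w1.png",cv2.resize(ims[1],(800,600)));cv2.imwrite("pics/s1.png",cv2.resize(ims[0][130:330,150:410],(780,600)))
E
```

```text
0.6 [0.27570123 0.56091999 0.22675091] [7.11399450e-01 3.05994819e+00 1.07574618e-04] 0.9974667404604011 [0.51661945 0.8982895  0.27984765]
side tall_board [([243.4, 185.2, 281.5, 244.3], 0.65)]
side square_board [([204.3, 231.7, 256.2, 271.7], 0.59)]
side wide_board [([218.7, 224.9, 279.5, 280.7], 0.87)]
side rack [([193.9, 228.6, 283.4, 294.9], 0.56)]
wrist tall_board []
wrist square_board []
wrist wide_board []
wrist rack []
[[301.52972631   0.         252.18810084]
 [  0.         301.52972631 197.40759707]
 [  0.           0.           1.        ]] [[ 4.421e-01 -8.683e-01 -2.248e-01  2.155e-01]
 [ 8.970e-01  4.282e-01  1.100e-01  5.905e-01]
 [ 7.000e-04 -2.503e-01  9.682e-01  3.852e-01]
 [ 0.000e+00  0.000e+00  0.000e+00  1.000e+00]]
```

View pics/w1.png

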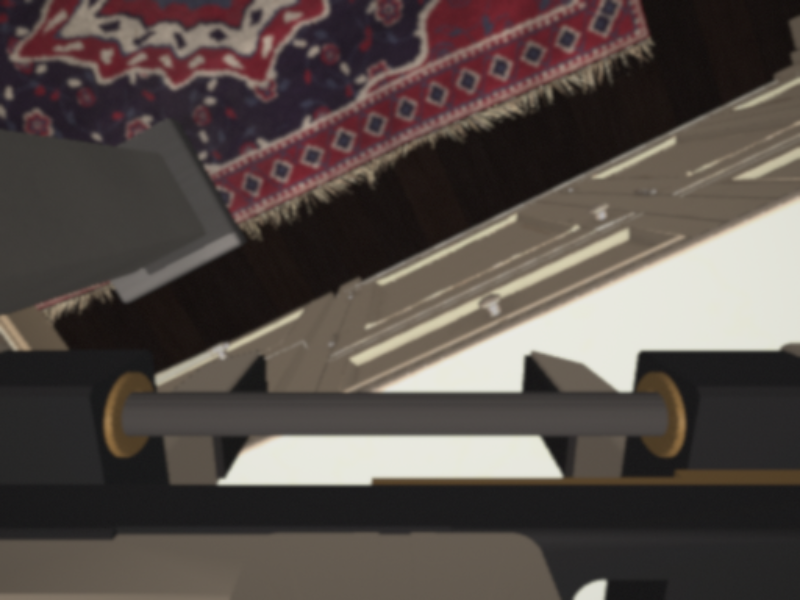

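View pics/s1.png

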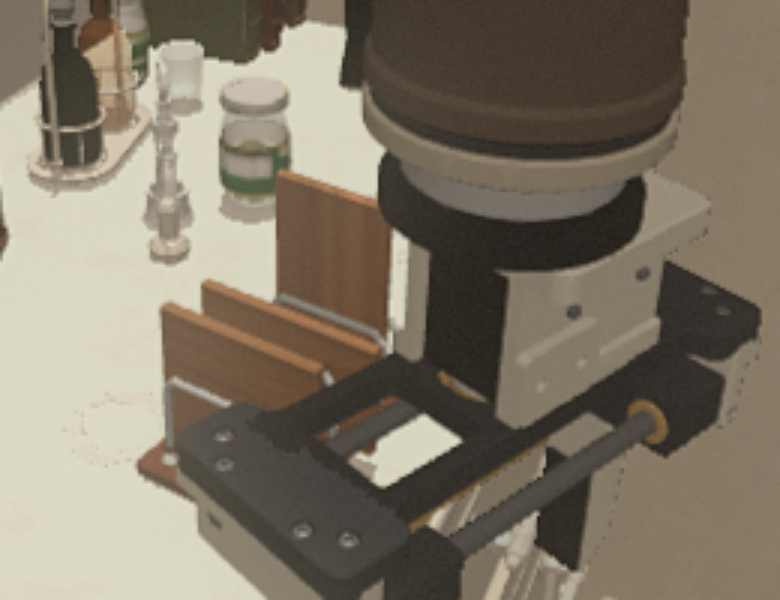

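The wrist picture shows only floor and the worktop's edge. The side crop shows the tall board's top edge running from about (243,187) to (280,200) in full-picture pixels, with the shorter boards on the near side. Every row needs all five keys, so I'll send the move again.

{"fn": "apply_moves", "kwargs": {"motion": [{"x": 2,"y": -3,"z": 2,"yaw": 0,"hand": 1},{"x": 4,"y": -8,"z": 4,"yaw": 2,"hand": 1},{"x": 7,"y": -13,"z": 6,"yaw": 4,"hand": 1},{"x": 10,"y": -18,"z": 8,"yaw": 6,"hand": 1},{"x": 13,"y": -23,"z": 9,"yaw": 8,"hand": 1},{"x": 16,"y": -28,"z": 9,"yaw": 8,"hand": 1},{"x": 19,"y": -32,"z": 9,"yaw": 8,"hand": 1},{"x": 22,"y": -36,"z": 9,"yaw": 8,"hand": 0},{"x": 23,"y": -37,"z": 9,"yaw": 8,"hand": 0},{"x": 23,"y": -37,"z": 9,"yaw": 8,"hand": 0}]}}

```text
clock: 2.35
position: [0.506, 0.1906, 0.3166]
ee_rot: [-0.499, -3.102, -0.0]
force: [0.5, 0.1, 0.3]
width: 0.721
gripper_force: 0.0
```

```bash
python3 - <<'E'
from h import *
s=observe();print(s["clock"],s["position"],s["ee_rot"],s["width"],s["force"])
ims=[]
m=camera_model("wrist");np.savez("w1.npz",**m)
for n in("side","wrist"):
    im=get_image(n);ims.append(im);cv2.imwrite(f"pics/{n}2r.png",im)
    for q in("tall_board",):
        print(n,q,[(r["rect"],round(r["p"],2)) for r in recognise(q,n)[:2]])
cv2.imwrite("pics/sw2.png",np.hstack([cv2.resize(ims[1],(512,384)),ims[0][100:300,150:410].repeat(1,0)[:200].copy() if 0 else cv2.copyMakeBorder(ims[0][100:300,150:410],0,184,0,0,0)]))
E
```

```text
2.35 [0.50597148 0.19057461 0.31663963] [-4.98760456e-01 -3.10160470e+00 -6.30991264e-05] 0.720843802721524 [0.48614731 0.09954261 0.26299635]
side tall_board [([244.3, 186.1, 279.1, 244.1], 0.58)]
wrist tall_board [([229.4, 120.6, 246.3, 212.8], 0.84), ([1.4, 187.2, 21.2, 247.0], 0.43)]
```

View pics/sw2.png

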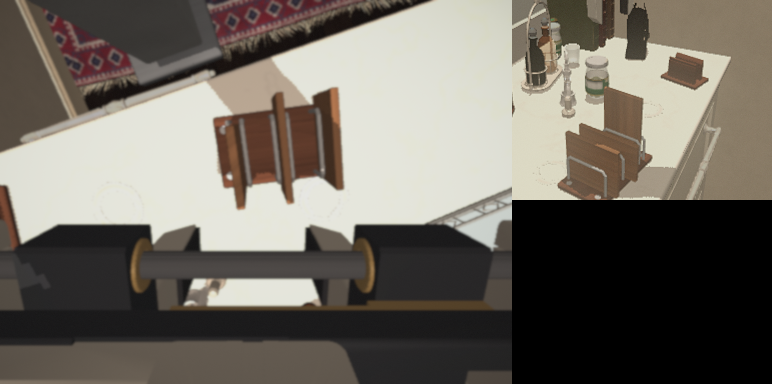

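The wrist picture shows the tall board as the leftmost of the three, top edge from about (231,122) to (241,208). The side crop shows it and the stand unobstructed, the stand at about (323,170) in full-picture pixels.

```bash
cat >> h.py <<'E'
from scipy.optimize import minimize
def box(lx,ly,z0,z1): return np.array([[sx*lx/2,sy*ly/2,z] for sx in(-1,1) for sy in(-1,1) for z in(z0,z1)])
TALL=[box(.09,.01,.012,.162)]
def cheek(s): return np.array([[x,s*y,z] for x in(-.045,.045) for y,z in((.01,.01),(.01,.06),(.02,.07),(.0335,.07),(.0335,.01))])
STAND=[box(.12,.08,0,.01),cheek(1),cheek(-1)]
def fit(parts,views,p0,occl=None):
    # views: list of (model, mask); p=(x,y,yaw)
    def render(p,m):
        c,s=np.cos(p[2]),np.sin(p[2]);R=np.array([[c,-s,0],[s,c,0],[0,0,1]])
        im=np.zeros((384*4,512*4),np.uint8)
        for P in parts:
            q=proj(P@R.T+[p[0],p[1],0],m=m)*4+2
            cv2.fillConvexPoly(im,cv2.convexHull(np.round(q).astype(np.int32)),255)
        return cv2.resize(im,(512,384),interpolation=cv2.INTER_AREA)/255.
    f=lambda p:sum(np.abs(render(p,m)-k).sum()/k.sum() for m,k in views)
    st=np.array([.01,.01,.1]);best=None
    for sgn in(1,-1):
        sim=np.array([p0]+[np.array(p0)+sgn*st*np.eye(3)[i] for i in range(3)])
        r=minimize(f,p0,method="Nelder-Mead",options=dict(initial_simplex=sim,xatol=1e-4,fatol=1e-4))
        if best is None or r.fun<best.fun: best=r
    return best.x,best.fun/len(views)
def mask(q,n):
    r=silhouettes(q,n);print(n,q,[(np.round(a["rect"]),round(a["p"],2)) for a in r[:3]])
    return r
E
python3 - <<'E'
from h import *
ms=camera_model("side");mw=camera_model("wrist");mc=camera_model("scene")
a=[x for x in mask("tall_board","side")][0]["mask"]; 
b=[x for x in mask("tall_board","wrist") if x["rect"][0]>200][0]["mask"]
for v in ([(mw,b)],[(ms,a)],[(mw,b),(ms,a)]): print("tall",fit(TALL,v,[.474,.201,-.31]))
get_image("scene")
c=mask("stand","scene");d=mask("stand","side")
c=[x for x in c if x["rect"][0]>280];d=[x for x in d if x["rect"][0]>290]
v=[(m,x[0]["mask"]) for m,x in((mc,c),(ms,d)) if x]
for w in [[k] for k in v]+[v]: print("stand",fit(STAND,w,[.435,-.246,-.33]))
print(observe()["clock"])
E
```

```text
side tall_board [(array([244., 189., 281., 241.]), 0.77)]
wrist tall_board [(array([230., 121., 250., 211.]), 0.93)]
tall (array([ 0.48333877,  0.18066499, -0.20195814]), np.float64(0.14543997435486455))
tall (array([ 0.50685165,  0.12227234, -0.09118329]), np.float64(0.4821854979615609))
tall (array([ 0.48349421,  0.18043289, -0.21798947]), np.float64(0.3418642884083248))
scene stand [(array([307., 206., 356., 258.]), 0.94)]
side stand [(array([300., 153., 349., 189.]), 0.63)]
stand (array([ 0.46534125, -0.24812661, -0.24049896]), np.float64(0.21460120890461445))
stand (array([ 0.45907812, -0.24703113, -0.26582412]), np.float64(0.18922837157043965))
stand (array([ 0.46318737, -0.24750139, -0.24050287]), np.float64(0.2062886366726864))
2.8
```

```bash
python3 - <<'E'
from h import *
for uv in [(244,187.5),(281,198)]: print("tall top side",atz("side",uv,.162))
ims=[]
def draw(im,parts,p,n,off,sc):
    im=cv2.resize(im,None,fx=sc,fy=sc,interpolation=cv2.INTER_CUBIC)
    c,s=np.cos(p[2]),np.sin(p[2]);R=np.array([[c,-s,0],[s,c,0],[0,0,1]])
    for P in parts:
        q=(proj(P@R.T+[p[0],p[1],0],n)+.5)*sc
        cv2.polylines(im,[cv2.convexHull(np.round(q).astype(np.int32))],True,(0,255,0),1)
    x0,y0=off;return im[y0*sc:y0*sc+290,x0*sc:x0*sc+390]
S=cv2.imread("pics/side2r.png");W=cv2.imread("pics/wrist2r.png");C=get_image("scene")
st=[.463,-.2475,-.245];t=[.483,.181,-.202]
o=[draw(S,TALL,t,"side",(200,170),4),draw(W,TALL,t,"wrist",(190,100),3),draw(S,STAND,st,"side",(280,135),4),draw(C,STAND,st,"scene",(290,190),4)]
cv2.imwrite("pics/ov.png",np.vstack([np.hstack(o[:2]),np.hstack(o[2:])]))
E
```

```text
tall top side [0.52157553 0.17662046 0.162     ]
tall top side [0.43791281 0.18603915 0.162     ]
```

View pics/ov.png

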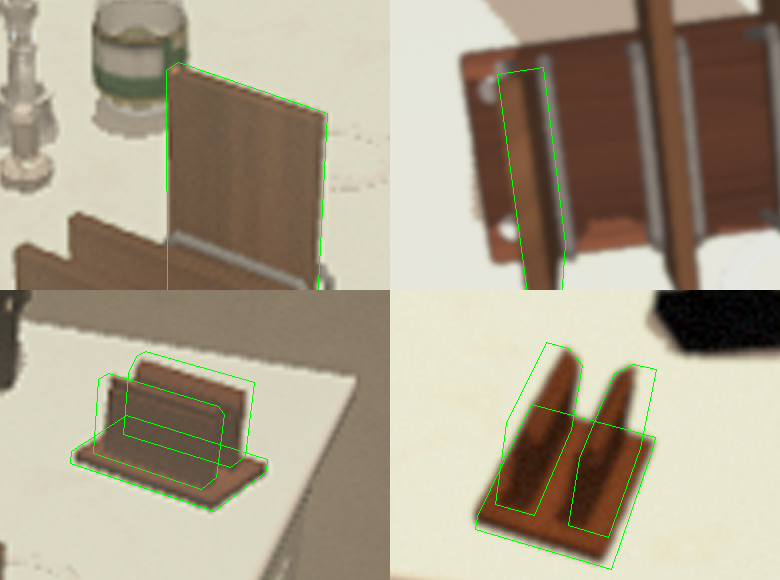

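The overlay shows the tall-board fit is good in both views: about (0.481, 0.181), yaw about -11°. The stand's base also matches to a pixel or two, and I'll refine it from closer. Next I'll grasp.

{"fn": "apply_moves", "kwargs": {"motion": [{"x": -1.5,"y": -0.5,"z": -2,"yaw": 4,"hand": -0.1},{"x": -2.5,"y": -1,"z": -5,"yaw": 7,"hand": -0.1},{"x": -2.5,"y": -1,"z": -8,"yaw": 7,"hand": -0.1},{"x": -2.5,"y": -1,"z": -11,"yaw": 7,"hand": -0.1},{"x": -2.5,"y": -1,"z": -13,"yaw": 7,"hand": -0.1},{"x": -2.5,"y": -1,"z": -13,"yaw": 7,"hand": -0.1}], "newtons": 20}}

```text
clock: 3.6
position: [0.4798, 0.1806, 0.1856]
ee_rot: [-0.306, -3.124, 0.002]
force: [1.2, -0.7, 0.3]
width: 0.45
gripper_force: 0.0
```

```bash
python3 - <<'E'
from h import *
s=observe();print(s["clock"],s["position"],s["ee_rot"],s["width"],s["force"])
a=get_image("side");b=get_image("scene")
cv2.imwrite("pics/g1.png",np.hstack([cv2.resize(a[120:300,180:380],(400,360)),cv2.resize(b[100:280,100:300],(400,360))]))
E
```

```text
3.6 [0.47977326 0.18060804 0.18562142] [-3.05542337e-01 -3.12432934e+00  2.42450358e-03] 0.4497426902910947 [ 1.15930677 -0.71267461  0.25942276]
```

View pics/g1.png

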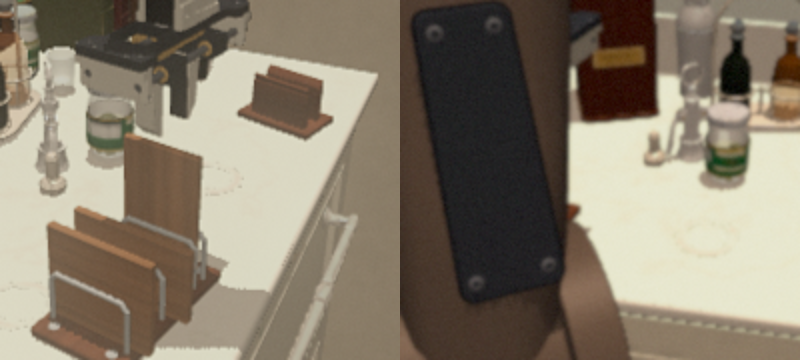

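```bash
python3 - <<'E'
from h import *
n=np.array([np.sin(.19),np.cos(.19),0]);t=np.array([.4798,.1806,.1856])
q=proj([t,t+n*.0205,t-n*.0205,[.481,.181,.162]],"side");print(q,(q-[180,120])*2)
E
```

```text
[[262.4802108  181.95016442]
 [256.65741028 185.8909148 ]
 [268.10077083 178.14628619]
 [261.5842058  192.43871956]] [[164.9604216  123.90032884]
 [153.31482056 131.78182961]
 [176.20154166 116.29257238]
 [163.1684116  144.87743913]]
```

The side crop shows the finger tips straddling the board top at about (163,145), as predicted. I'll descend and close.

{"fn": "apply_moves", "kwargs": {"motion": [{"x": 0,"y": 0,"z": -2,"yaw": 0,"hand": -0.1},{"x": 0,"y": 0,"z": -4,"yaw": 0,"hand": -0.1},{"x": 0,"y": 0,"z": -6,"yaw": 0,"hand": -0.1},{"x": 0,"y": 0,"z": -6.5,"yaw": 0,"hand": -0.1},{"x": 0,"y": 0,"z": -6.5,"yaw": 0,"hand": -0.4},{"x": 0,"y": 0,"z": -6.5,"yaw": 0,"hand": -0.7},{"x": 0,"y": 0,"z": -6.5,"yaw": 0,"hand": -1},{"x": 0,"y": 0,"z": -6.5,"yaw": 0,"hand": -1},{"x": 0,"y": 0,"z": -6.5,"yaw": 0,"hand": -1},{"x": 0,"y": 0,"z": -6.5,"yaw": 0,"hand": -1}], "newtons": 20}}

```text
clock: 4.95
position: [0.481, 0.1811, 0.1222]
ee_rot: [0.306, 3.126, 0.001]
force: [-1.3, -0.4, 5.7]
width: 0.108
gripper_force: 20.0
```

{"fn": "apply_moves", "kwargs": {"motion": [{"x": 0,"y": 0,"z": 0,"yaw": 0,"hand": -1},{"x": 0,"y": 0,"z": 0.7,"yaw": 0,"hand": -1},{"x": 0,"y": 0,"z": 1.8,"yaw": 0,"hand": -1},{"x": 0,"y": 0,"z": 3,"yaw": 0,"hand": -1},{"x": 0,"y": 0,"z": 4.5,"yaw": 0,"hand": -1},{"x": 0,"y": 0,"z": 6,"yaw": 0,"hand": -1},{"x": 0,"y": 0,"z": 7.5,"yaw": 0,"hand": -1},{"x": 0,"y": 0,"z": 9.5,"yaw": 0,"hand": -1},{"x": 0,"y": 0,"z": 11,"yaw": 0,"hand": -1},{"x": 0,"y": 0,"z": 11,"yaw": 0,"hand": -1}], "newtons": 35}}

```text
clock: 6.2
position: [0.4814, 0.1812, 0.233]
ee_rot: [0.306, 3.125, 0.002]
force: [0.3, -0.1, -1.5]
width: 0.109
gripper_force: 35.0
```

{"fn": "apply_moves", "kwargs": {"motion": [{"x": -0.5,"y": -2,"z": 0.5,"yaw": 0,"hand": -1},{"x": -1,"y": -6,"z": 1,"yaw": 0,"hand": -1},{"x": -1,"y": -11,"z": 1,"yaw": 0,"hand": -1},{"x": -1,"y": -16,"z": 1,"yaw": 0,"hand": -1},{"x": -1,"y": -21,"z": 1,"yaw": 0,"hand": -1},{"x": -0.5,"y": -26,"z": 1,"yaw": 0,"hand": -1},{"x": 0.5,"y": -31,"z": 1,"yaw": 0,"hand": -1},{"x": 1.5,"y": -36,"z": 1,"yaw": 0,"hand": -1},{"x": 2.5,"y": -40,"z": 1,"yaw": 0,"hand": -1},{"x": 3,"y": -43,"z": 1,"yaw": 0,"hand": -1}]}}

```text
clock: 7.45
position: [0.5093, -0.2519, 0.2411]
ee_rot: [-0.309, -3.125, 0.001]
force: [-0.5, 0.4, -1.7]
width: 0.106
gripper_force: 35.0
```

{"fn": "apply_moves", "kwargs": {"motion": [{"x": 0,"y": 0,"z": 0,"yaw": 0,"hand": -1},{"x": 0,"y": 0,"z": 0,"yaw": 0,"hand": -1}]}}

```text
clock: 7.7
position: [0.5097, -0.2488, 0.2412]
ee_rot: [-0.307, -3.125, -0.001]
force: [-0.6, -0.3, -1.7]
width: 0.107
gripper_force: 35.0
```

```bash
python3 - <<'E'
from h import *
s=observe();print(s["clock"],s["position"],s["ee_rot"],s["width"],s["force"])
m=camera_model("wrist");np.savez("w3.npz",**m)
w=get_image("wrist");a=get_image("side");cv2.imwrite("pics/wrist3r.png",w);cv2.imwrite("pics/side3r.png",a)
r=mask("stand","wrist");c=mask("stand","side");b=mask("tall_board","side")
if r: print(fit(STAND,[(m,r[0]["mask"])],[.463,-.2475,-.245]))
cv2.imwrite("pics/p3.png",np.hstack([cv2.resize(w,(400,300)),cv2.resize(a[60:240,230:430],(334,300))]))
E
```

```text
7.7 [ 0.50974751 -0.2487702   0.24117056] [-3.06546533e-01 -3.12516274e+00 -1.22725783e-03] 0.10686680771593 [-0.57272715 -0.32210051 -1.71600734]
wrist stand [(array([212.,  84., 284., 182.]), 0.62)]
side stand [(array([298., 152., 346., 190.]), 0.57)]
side tall_board [(array([299.,  80., 328., 140.]), 0.63)]
(array([ 0.46099349, -0.24581496, -0.28616927]), np.float64(0.12767501914480597))
```

View pics/p3.png

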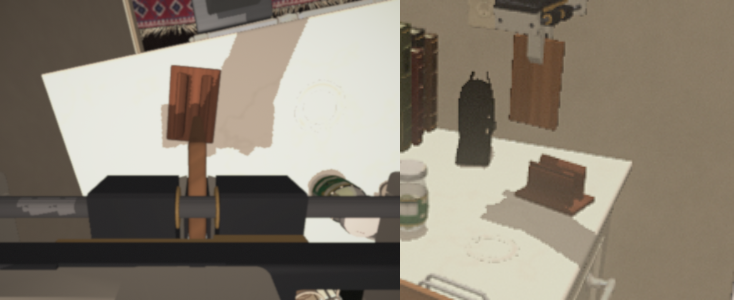

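The wrist picture shows the stand at about (248,133) in full-picture pixels, just ahead of the held board, with the slot running up the picture. The side picture shows the board hanging upright in the fingers at about (315,110).

```bash
python3 - <<'E'
from h import *
m=dict(np.load("w3.npz"));W=cv2.imread("pics/wrist3r.png")
p=[.461,-.2458,-.286];c,s=np.cos(p[2]),np.sin(p[2]);R=np.array([[c,-s,0],[s,c,0],[0,0,1]])
sc=6;x0,y0=190,75
im=cv2.resize(W[y0:y0+100,x0:x0+115],None,fx=sc,fy=sc,interpolation=cv2.INTER_CUBIC)
pr=lambda P:np.round((proj(P@R.T+[p[0],p[1],0],m=m)+.5-[x0,y0])*sc).astype(np.int32)
cv2.polylines(im,[cv2.convexHull(pr(STAND[0]))],True,(0,255,0),1)
for z,hw in((.01,.01),(.07,.02)):
  for y in(-hw,hw): 
    a,b=pr(np.array([[-.045,y,z],[.045,y,z]]));cv2.line(im,a.tolist(),b.tolist(),(255,0,0) if z<.05 else (0,255,255),1)
cv2.imwrite("pics/ov3.png",im)
E
```

```text
(no output)
```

View pics/ov3.png

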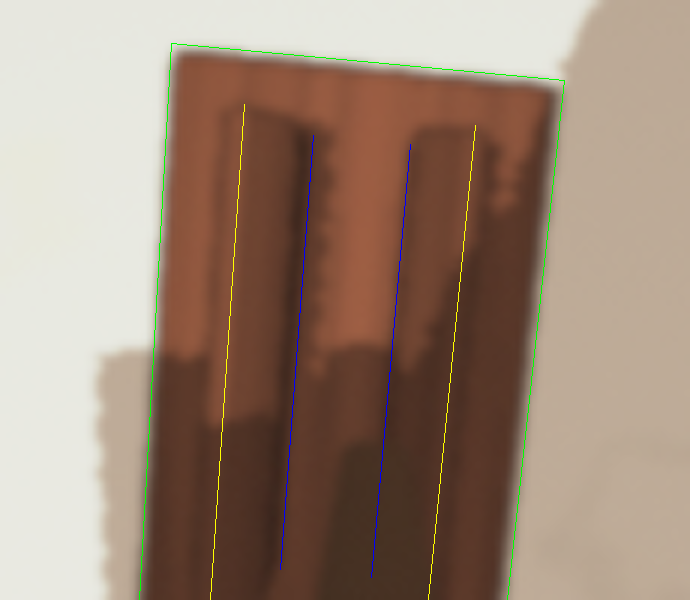

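The overlay shows the fit follows the base and the slot edges to about 1–2 px. I put the stand's centre at about (0.463, -0.2455), yaw about -16°. Next I'll align over it and then lower.

{"fn": "apply_moves", "kwargs": {"motion": [{"x": -1.5,"y": 0.1,"z": 0,"yaw": -2,"hand": -1},{"x": -3.5,"y": 0.3,"z": 0,"yaw": -4,"hand": -1},{"x": -4.7,"y": 0.3,"z": 0,"yaw": -5,"hand": -1},{"x": -4.7,"y": 0.3,"z": -1,"yaw": -5,"hand": -1},{"x": -4.7,"y": 0.3,"z": -2.5,"yaw": -5,"hand": -1},{"x": -4.7,"y": 0.3,"z": -4,"yaw": -5,"hand": -1},{"x": -4.7,"y": 0.3,"z": -5,"yaw": -5,"hand": -1},{"x": -4.7,"y": 0.3,"z": -5,"yaw": -5,"hand": -1}]}}

```text
clock: 8.95
position: [0.4633, -0.2458, 0.1906]
ee_rot: [-0.442, -3.108, -0.0]
force: [-0.3, 0.7, -1.0]
width: 0.109
gripper_force: 35.0
```

```bash
python3 - <<'E'
from h import *
s=observe();print(s["clock"],s["position"],s["ee_rot"],s["width"],s["force"])
a=get_image("side");b=get_image("scene");w=get_image("wrist")
m=camera_model("side");st=mask("tall_board","side")
# held board: fit box at its expected height
h=s["position"][2]-.110
if st: print(fit([box(.09,.01,h,h+.15)],[(m,st[0]["mask"])],[.463,-.2455,-.28]))
cv2.imwrite("pics/p4.png",np.hstack([cv2.resize(a[80:220,260:400],(400,400)),cv2.resize(b[120:280,260:420],(400,400))]))
E
```

```text
8.95 [ 0.46326044 -0.24584568  0.19057398] [-4.41698463e-01 -3.10822381e+00 -3.51659280e-04] 0.10896218264903487 [-0.31884977  0.7496496  -0.9921295 ]
side tall_board [(array([313., 103., 342., 160.]), 0.85)]
(array([ 0.46443522, -0.24552546, -0.33365862]), np.float64(0.18663988238205453))
```

View pics/p4.png

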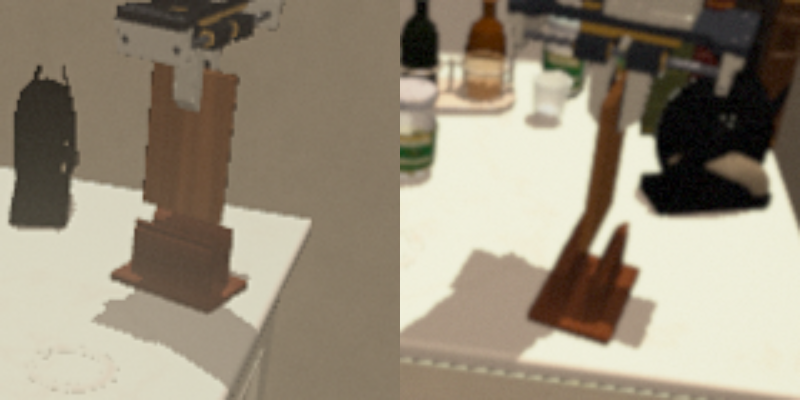

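The side view shows the board directly above the slot and lined up with the stand. The scene view shows its lower edge, at about (595,215) in the crop, over the gap between the cheeks. I'll lower in stages and watch the force.

{"fn": "apply_moves", "kwargs": {"motion": [{"x": 0,"y": 0,"z": -0.8,"yaw": 0,"hand": -1},{"x": 0,"y": 0,"z": -1.6,"yaw": 0,"hand": -1},{"x": 0,"y": 0,"z": -2.4,"yaw": 0,"hand": -1},{"x": 0,"y": 0,"z": -3.2,"yaw": 0,"hand": -1},{"x": 0,"y": 0,"z": -3.5,"yaw": 0,"hand": -1},{"x": 0,"y": 0,"z": -3.5,"yaw": 0,"hand": -1}]}}

```text
clock: 9.9
position: [0.4636, -0.2461, 0.1565]
ee_rot: [-0.442, -3.11, -0.0]
force: [1.3, 0.5, -0.8]
width: 0.107
gripper_force: 35.0
```

{"fn": "apply_moves", "kwargs": {"motion": [{"x": 0,"y": 0,"z": -0.6,"yaw": 0,"hand": -1},{"x": 0,"y": 0,"z": -1.3,"yaw": 0,"hand": -1},{"x": 0,"y": 0,"z": -2,"yaw": 0,"hand": -1},{"x": 0,"y": 0,"z": -2.6,"yaw": 0,"hand": -1},{"x": 0,"y": 0,"z": -3.0,"yaw": 0,"hand": -1},{"x": 0,"y": 0,"z": -3.2,"yaw": 0,"hand": -1},{"x": 0,"y": 0,"z": -3.2,"yaw": 0,"hand": -1}]}}

```text
clock: 10.78
position: [0.4637, -0.2461, 0.1247]
ee_rot: [-0.442, -3.11, -0.0]
force: [0.2, 0.5, -1.4]
width: 0.11
gripper_force: 35.0
```

{"fn": "apply_moves", "kwargs": {"motion": [{"x": 0,"y": 0,"z": -0.1,"yaw": 0,"hand": -1},{"x": 0,"y": 0,"z": -0.2,"yaw": 0,"hand": -1},{"x": 0,"y": 0,"z": -0.3,"yaw": 0,"hand": -1},{"x": 0,"y": 0,"z": -0.4,"yaw": 0,"hand": -1},{"x": 0,"y": 0,"z": -0.4,"yaw": 0,"hand": -1}]}}

```text
clock: 11.4
position: [0.4636, -0.2461, 0.1207]
ee_rot: [-0.442, -3.11, -0.0]
force: [0.1, 0.2, -0.5]
width: 0.108
gripper_force: 35.0
```

{"fn": "apply_moves", "kwargs": {"motion": [{"x": 0,"y": 0,"z": -0.1,"yaw": 0,"hand": -1},{"x": 0,"y": 0,"z": -0.2,"yaw": 0,"hand": -1},{"x": 0,"y": 0,"z": -0.2,"yaw": 0,"hand": -1}]}}

```text
clock: 11.78
position: [0.4638, -0.2463, 0.1202]
ee_rot: [0.442, 3.109, 0.001]
force: [-5.9, 2.9, 19.1]
width: 0.111
gripper_force: 35.0
```

The board is on the slot bottom, at the expected height and 19 N. I'll ease off the pressure and open gradually.

{"fn": "apply_moves", "kwargs": {"motion": [{"x": 0,"y": 0,"z": 0.15,"yaw": 0,"hand": -1},{"x": 0,"y": 0,"z": 0.15,"yaw": 0,"hand": -0.78},{"x": 0,"y": 0,"z": 0.15,"yaw": 0,"hand": -0.7},{"x": 0,"y": 0,"z": 0.15,"yaw": 0,"hand": -0.6},{"x": 0,"y": 0,"z": 0.15,"yaw": 0,"hand": -0.5},{"x": 0,"y": 0,"z": 0.15,"yaw": 0,"hand": -0.4},{"x": 0,"y": 0,"z": 0.15,"yaw": 0,"hand": -0.2},{"x": 0,"y": 0,"z": 0.15,"yaw": 0,"hand": 0.1},{"x": 0,"y": 0,"z": 0.15,"yaw": 0,"hand": 0.5},{"x": 0,"y": 0,"z": 0.15,"yaw": 0,"hand": 0.9}]}}

```text
clock: 13.02
position: [0.4637, -0.2461, 0.1202]
ee_rot: [-0.442, -3.11, -0.0]
force: [-0.5, -0.3, 0.6]
width: 0.675
gripper_force: 0.0
```

{"fn": "apply_moves", "kwargs": {"motion": [{"x": 0,"y": 0,"z": 0,"yaw": 0,"hand": 0.9},{"x": 0,"y": 0,"z": 0,"yaw": 0,"hand": 0.9},{"x": 0,"y": 0,"z": 1,"yaw": 0,"hand": 0.9},{"x": 0,"y": 0,"z": 2.5,"yaw": 0,"hand": 0.9},{"x": 0,"y": 0,"z": 4.5,"yaw": 0,"hand": 0.9},{"x": 0,"y": 0,"z": 7,"yaw": 0,"hand": 0.9},{"x": 0,"y": 0,"z": 10,"yaw": 0,"hand": 0.9},{"x": 0,"y": 0,"z": 12,"yaw": 0,"hand": 0.9},{"x": 0,"y": 0,"z": 12,"yaw": 0,"hand": 0.9}]}}

```text
clock: 14.15
position: [0.4646, -0.2467, 0.2426]
ee_rot: [0.442, 3.106, -0.001]
force: [0.6, -0.0, -0.0]
width: 0.946
gripper_force: 0.0
```

```bash
python3 - <<'E'
from h import *
s=observe();print(s["clock"],s["position"],s["width"],s["force"])
a=get_image("side");b=get_image("scene")
print([(r["rect"],r["p"]) for r in recognise("tall_board","side")[:1]])
cv2.imwrite("pics/p5.png",np.hstack([cv2.resize(a[60:300,160:400],(400,400)),cv2.resize(b[100:280,240:420],(400,400))]))
E
```

```text
14.15 [ 0.4646305  -0.24667321  0.24255933] 0.9459106322433561 [ 0.60002906 -0.02152028 -0.0441518 ]
[([311.4, 124.0, 340.9, 166.9], 0.71)]
```

View pics/p5.png

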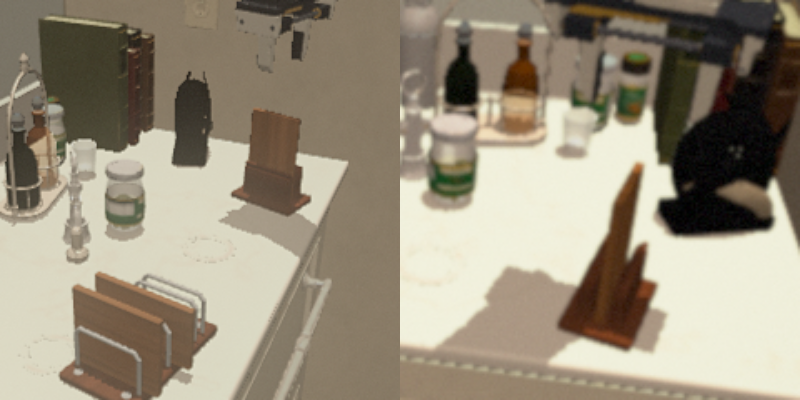

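The final pictures show the board standing in the stand, leaning slightly (side crop about (273,150)). The other two boards are still in the rack, the jar and stopper have not moved, and the gripper is clear.

```bash
python3 -c "
from cell import *
print(sign_off())"
```

```text
the job is handed in; nothing more can be done
None
```

I moved the tall board from the rack to the drying stand, lowered it onto the slot bottom and let go gently. It leans slightly, inside the stand's ends; the other two boards, the jar and the stopper are where they were, and I handed the job in at about 14 s.

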